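# Click the check standard into the colour meter's well

### The job

Take the check standard by its black grip out of the wooden stand and push it foot first into the well of the colour meter, past the sprung ball in the well's side, until it clicks and stays down by itself when you let go. The depth at which it catches is set differently each time, so feel for the click and stop there: the glass in it must not be rammed against the hard bottom, and the jar, the leather block and the wax block beside the work stay where they are.

Things in the scene. Friction and masses are not known exactly. Their poses are not given: they have to be found in the camera images.
- standard_center (a point): Centre of the check standard, an upright 60 g cartridge 102 mm tall (foot 51 mm below, top 51 mm above; z up its length). From the foot up: foot 18 x 18 mm (x, y), 0-14 mm; ridge 26 x 22 mm, rounded below, 14-20 mm; waist 18 x 18 mm, 20-33 mm; grey shoulder 25 x 21 mm, rounded below, with a round glass window, 33-64 mm; black grip, 64-102 mm. Half a turn about z makes no difference.
- standard_grip (a point): Centre of the standard's black ribbed grip, 32 mm above its centre and 83 mm above its foot. The grip is 14 mm wide in x, 22 mm in y and 38 mm tall, to be pinched across its 14 mm (along the standard's x axis). At the start its lower end is 39 mm above the stand's top.
- meter: Bench colour meter, fixed to the worktop; origin on the worktop under the centre of its well, z up. Round the origin a bright metal block 70 x 70 mm, 65 mm high, with the well in the middle of its top. On its +x side lies the grey console, 92 x 104 mm, 42 mm high, with a dark display. Pushing with more than 20 N can spoil the glass.
- well_mouth (a point): Centre of the well's mouth, level with the block's top, 65 mm above the worktop; axes as the meter's. A rectangular hole 28 mm along x, 24 mm along y. The standard goes in foot down with its x axis along this x axis, either way round. On the well's +x wall a sprung steel ball, 12 mm across, stands 4.5 mm out; the standard's ridge must pass it going down.
- well_seat (a point): Point in the well 46 mm below the mouth: the middle of the range in which the foot is caught (35 to 57 mm below the mouth; ball and sprung floor share a carriage set to a different, unshown height each time). The foot meets the floor about 26 mm before the catch; it pushes up with 3 N there, 4.5 N at the catch. Let go before the click, the standard is lifted back, up to 26 mm above the catch.
- well_ball (a point): Point on the well's +x wall, 25 mm below the mouth: the ball's middle height (up to 11 mm higher or lower, as the carriage is set). Over the last 11 mm the push rises to 6 to 10 N, eases to 3 to 5 N, then at the click falls to nearly nothing in 2 to 4 mm: the standard is caught. About 2 mm deeper the floor meets a hard stop. Once caught, the ball keeps the standard down.
- stand: Wooden stand, a fixed block 80 x 80 mm, 40 mm high, origin under its centre. The standard stands in the middle in a loose hole 30 x 26 mm (x, y), 25 mm deep, with about 2 mm of play on each side; the standard's x axis lies along the stand's.
- pigment_jar: Glass jar with a black cap, 57 mm across, 70 mm high, loose bystander; origin under its centre.
- leather_block: Brown block 41 x 62 x 22 mm, loose bystander; origin under its centre.
- wax_block: Yellow block 40 x 55 x 18 mm, loose bystander; origin under its centre.
Mind the look-alikes: they are no part of the job. There is more than one size of the meter; the job needs the largest.

How it is judged:
On the way, in this order (a step that is already met when the one before it is completed fails the run):
1. the standard is lifted clear of the stand (height (world z) of standard_center above 0.1 m), for 0.1 s.
2. the standard's foot is in the well (z of standard_center in the frame of meter below 0.104 m and horizontal distance between standard_center and meter below 0.006 m), for 0.1 s.
At the end, for the whole second after the job is handed in: The standard stands in the well, upright within 0.1 rad and centred within 5 mm, let go and at rest, caught by the ball: its centre less than 83.5 mm above the meter's underside (its foot more than 32.5 mm below the mouth; uncaught, the sprung floor lifts it higher than that at every setting) (z of standard_center in the frame of meter below 0.0835 m and horizontal distance between standard_center and meter below 0.005 m and angle between standard_center's own z axis and vertical below 0.1 rad and linear speed of standard below 0.01 m/s); the robot touches nothing.
It fails at once if the standard pressed against the meter with more than 40 N in all (all contacts added, the ball's squeeze included) (contact force between standard and meter above 40 N).
It fails at once if a bystander (jar, leather block, wax block) moved more than 15 mm (distance of any of pigment_jar, leather_block, wax_block from where it was at the start of the episode above 0.015 m).
It also fails if it takes over 64 s, if anything falls off the work surface, if the arm or the gripper's body presses on something with over 40 N, if the wrist force passes 120 N, or if a joint passes its speed limit or range.

### The arm

A 7-joint arm with a two-finger parallel gripper is mounted at the origin on a cart in front of the work surface, level with it; the furniture and walls round the work are solid. World frame = base frame: x ahead of the robot, y to its left, z up, the work surface at z = 0. Lengths are in m, angles in rad, forces in N, time in s.
With the tool pointing down it reaches from about 0.4 to 0.9 m from the base axis. Payload 5.5 kg.
Tool frame: the origin (TCP) lies where the fingers leave the gripper's body, on its centre line; the fingertips stand 73 mm ahead of it and the grasp point (between the pads) lies 54 mm ahead of it; z points along the fingers, y is the direction in which the jaws open and shut (so a half turn about z gives the same grasp; the last joint's range is limited). The gripper opens to 85 mm and grips with 20 to 120 N. Pads are 22 mm wide; open, the fingers measure 114 mm over their backs; the gripper's body (76 mm by 85 mm) begins 54 mm behind the grasp point. The pads swing forward as they close: fully open they stand 13 mm farther back than shut.
Start: joints at [-0.973, 0.501, -0.427, 1.55, 0.221, 1.138, -0.21], TCP at [0.214, 0.614, 0.304] pointing down, gripper open.
Joint ranges: [-2.88, 2.88], [-0.31, 2.03], [-1.54, 1.56], [0.2, 2.42], [-1.41, 4.55], [0.19, 2.02], [-2.57, 2.57]. Speed limits (rad/s): [2.57, 2.57, 3.14, 3.14, 3.14, 3.14, 3.14].

### API

Orientations are given as a rotation vector (axis times angle).
In Python, from station import arm, planner, eyes gives the robot as it stands. Calls block until the motion is done:
- arm.goto(position, orientation): joint-space move of the TCP to a pose.
- arm.line_to(position, frame=None, vel=0.15, guard=None): straight line of the TCP; frame=None keeps the orientation; vel is the mean speed in m/s. With guard (N) it stops when the force on the tool has changed by that much, and returns True; else False.
- arm.move_joints(angles): joint-space move.
- arm.set_gripper(opening, newtons=None): finger opening in m; newtons is the grip in N (None keeps the last); returns when the fingers have stopped.
- arm.hold(seconds).
- planner.ik(position, orientation): joint angles nearest the present ones, or None.
- arm.state(): the state.
- eyes.camera(name): name is "side" or "top"; returns (picture, depth): 420x560x3 uint8, red, green, blue; 420x560 float32, m along the optical axis (not along the pixel's ray), 0 where there is no reading.
- eyes.camera_model(name): a dict with "K" (3x3 intrinsics, pixels), "dist" ([k1, k2, p1, p2, k3] as OpenCV has them; the pictures are not rectified), "R" (3x3) and "t" (3): a world point X has camera coordinates R X + t. Camera axes: x right, y down, z forward; pixel columns grow to the right and rows downward; lengths in m; the calibration is good to about 2 mm. A picture is of the moment at which its call begins. camera_model takes no time and is no camera call.
A pose or a line that the arm cannot do raises arm.IKError and nothing moves.
- arm.sign_off(): hands the job in, once; it reports no verdict.
Trained networks look in the newest picture that a camera, given by its name, has taken for a name from the list of things; names that differ only in an ending like _2 or _b are one class to them, and where a whole thing is asked for, a point or a joint stands for the part that bears it (a point fixed in the world has none). Each returns a list of dicts, best first, with "p" (0 to 1); they miss things now and then, are a little off and sometimes report something else, mostly with a low value. They report only what shows in the picture. A call takes as long as a camera call. They do not tell look-alikes from the thing itself.
- eyes.trace(camera, thing): "pixels" (420x560 bool, what is visible of it) and "pixel" ([row, column] in pixels, amid what is visible of it).
The state is a dict: "clock": time; "q": joint angles; "qd": joint speeds; "tau": joint torques, N m; "eef_pos": TCP position; "tcp_rot": TCP orientation; "force": force on the tool from outside, world axes, zero at the start; "torque": the same for the moment, N m; "grip_width": finger opening in m.
Only numpy, scipy, OpenCV 4.12 (cv2) and the standard library are available. Lean on these libraries where they do the work, as an engineer would, in place of code of your own. Each camera call takes 0.05 s, during which the arm holds its last target. There are 200 camera calls.

## Working session

There is one attempt and no reset: what is moved stays moved. The work goes in short steps, each a Python script; the robot and the scene stay as the last script left them, time stands still between calls to the robot, and variables do not carry over. Pictures are saved under pics/ and viewed, about 8 in all and at most 12, crops included, and the job is handed in when it is done.

```bash
mkdir -p pics; ls; python3 - <<'E'
from station import arm, planner, eyes
import cv2, numpy as np
for n in ("side","top"):
    p,d=eyes.camera(n); cv2.imwrite(f"pics/{n}0.png",p[:,:,::-1]); np.savez(f"pics/{n}0.npz",p=p,d=d)
    m=eyes.camera_model(n); print(n,m)
    for t in ("standard_center","standard_grip","meter","stand","well_mouth"):
        print(t,[(round(float(r["p"]),2),np.round(r["pixel"]).tolist(),int(r["pixels"].sum())) for r in eyes.trace(n,t)])
s=arm.state(); print(s)
E
```

```text
pics
side {'K': array([[416.45047186,   0.        , 282.01598733],
       [  0.        , 416.45047186, 213.45685342],
       [  0.        ,   0.        ,   1.        ]]), 'dist': array([0.01943466, 0.        , 0.        , 0.        , 0.        ]), 'R': array([[-0.97336354, -0.22919297,  0.0058306 ],
       [-0.16015934,  0.66154629, -0.73260186],
       [ 0.16404998, -0.71402177, -0.68063244]]), 't': array([0.52695036, 0.18118768, 0.9261666 ])}
standard_center [(0.73, [308.0, 264.0], 426)]
standard_grip [(0.69, [302.0, 262.0], 471)]
meter [(0.81, [224.0, 264.0], 2565), (0.75, [258.0, 342.0], 1529), (0.71, [210.0, 338.0], 1183)]
stand [(0.93, [325.0, 262.0], 1619)]
well_mouth [(0.88, [222.0, 264.0], 2489), (0.64, [260.0, 340.0], 1547), (0.57, [212.0, 336.0], 1179)]
top {'K': array([[485.75961436,   0.        , 286.65515073],
       [  0.        , 485.75961436, 201.58761598],
       [  0.        ,   0.        ,   1.        ]]), 'dist': array([-0.02842248,  0.        ,  0.        ,  0.        ,  0.        ]), 'R': array([[ 0.00879069, -0.99994556, -0.00562062],
       [-0.97661807, -0.0
[... 433 characters left out ...]
, 264.0], 1007)]
{'clock': 0.6, 'q': array([-0.9727898 ,  0.50086683, -0.42700204,  1.55039203,  0.22084451,
        1.13831408, -0.21027942]), 'qd': array([-3.91614599e-04,  1.00394313e-03, -4.57056317e-04, -1.81456503e-03,
       -6.10280433e-05,  1.35476355e-03,  8.34764100e-04]), 'tau': array([ 1.48895593e-03, -5.69035363e+01, -5.80660522e+00, -2.81190455e+01,
        1.26453940e-02,  2.09990161e-03,  1.46561536e-07]), 'eef_pos': array([0.21356007, 0.61391785, 0.30393399]), 'tcp_rot': array([5.23350272e-01, 3.09767207e+00, 7.53213061e-05]), 'force': array([-0.4617384 ,  0.47302305,  0.16219872]), 'torque': array([-0.08447563, -0.01798142,  0.0063708 ]), 'grip_width': 0.08525582528881512}
```

View both.

```bash
python3 - <<'E'
import cv2,numpy as np
a=cv2.imread("pics/side0.png");b=cv2.imread("pics/top0.png")
a=cv2.resize(a[150:390,180:430],(800,768))[:600] if 0 else cv2.resize(a[160:385,180:480],(800,600),interpolation=cv2.INTER_CUBIC)
b=cv2.resize(b[120:330,130:410],(800,600),interpolation=cv2.INTER_CUBIC)
cv2.imwrite("pics/sc.png",a);cv2.imwrite("pics/tc.png",b)
E
```

```text
(no output)
```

View pics/sc.png

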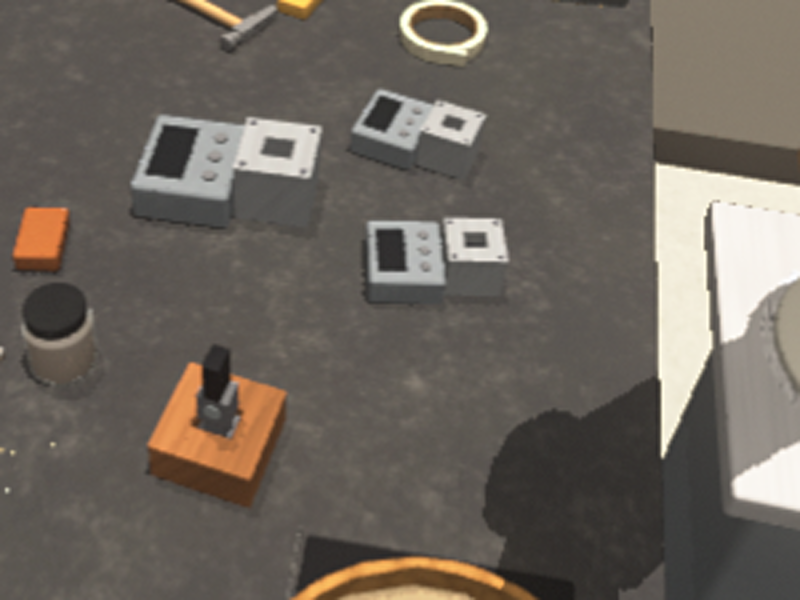

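View pics/tc.png

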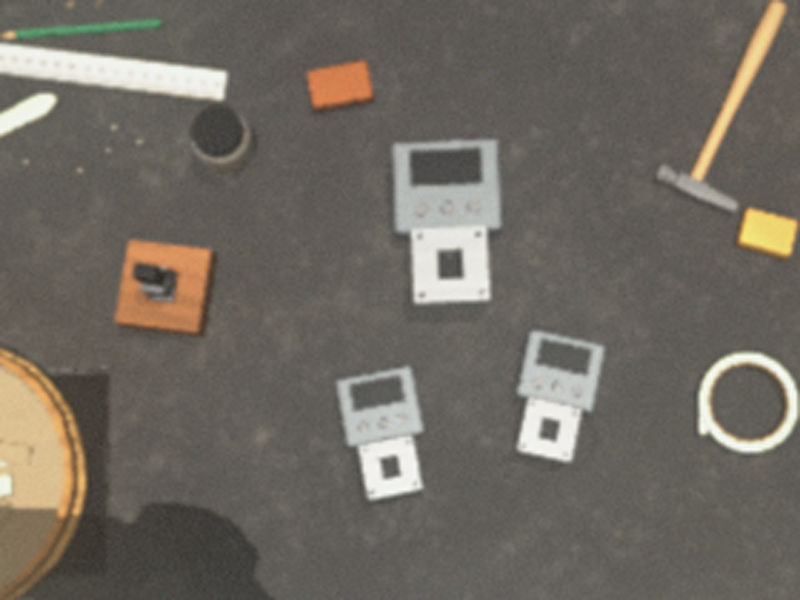

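View pics/top0.png

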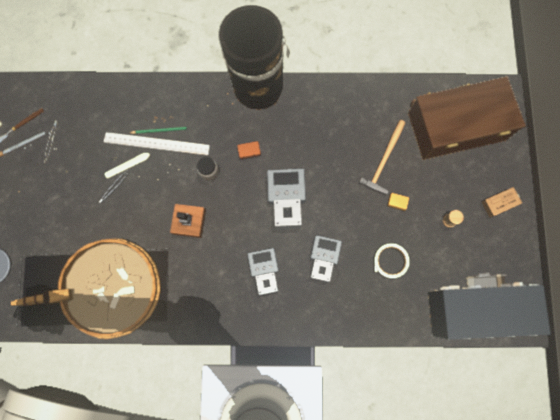

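The wanted objects are the only standard, in the wooden stand (top 219,186; side 308,264). The three meters are at top (193,284), (259,324) and (267,265), and (193,284) is clearly the largest. I'll confirm its size by measuring.

```bash
cat > h.py <<'E'
import numpy as np, cv2
from station import arm, planner, eyes
def cloud(n,d):
    m=eyes.camera_model(n); v,u=np.mgrid[:420,:560]
    uv=np.stack([u,v],-1).reshape(-1,1,2).astype(np.float64)
    r=cv2.undistortPoints(uv,m["K"],m["dist"]).reshape(420,560,2)
    P=np.concatenate([r,np.ones((420,560,1))],-1)*d[...,None]
    return (P-m["t"])@m["R"]   # R^T (P-t)
def raypt(n,px,z):  # px (N,2) [col,row] onto plane z
    m=eyes.camera_model(n)
    r=cv2.undistortPoints(np.asarray(px,float).reshape(-1,1,2),m["K"],m["dist"]).reshape(-1,2)
    D=np.c_[r,np.ones(len(r))]@m["R"]; C=-m["R"].T@m["t"]
    return C+D*((z-C[2])/D[:,2])[:,None]
def rect(xy):
    (c,s,a)=cv2.minAreaRect(np.asarray(xy*1000,np.float32)); return np.round(c,1),np.round(s,1),round(a,2)
E
cat > m.py <<'E'
from h import *
import sys
for n in ("side","top"):
    f=np.load(f"pics/{n}0.npz"); p,d=f["p"],f["d"]; X=cloud(n,d); 
    hsv=cv2.cvtColor(p,cv2.COLOR_RGB2HSV).astype(int)
    eyes.camera(n)
    tab=X[100:330,130:420].reshape(-1,3); tab=tab[abs(tab[:,2])<.01]; print(n,"table z",np.median(tab[:,2]),tab[:,2].std())
    for r in eyes.trace(n,"meter"):
        k=cv2.dilate(r["pixels"].astype(np.uint8),np.ones((5,5)))>0
        w=k&(hsv[...,2]>175)&(hsv[...,1]<25)
        w=cv2.morphologyEx(w.astype(np.uint8),cv2.MORPH_OPEN,np.ones((3,3)))
        nn,l,st,c=cv2.connectedComponentsWithStats(w); i=1+np.argmax(st[1:,4]); w=l==i
        zz=np.median(X[w][:,2]); cs,_=cv2.findContours(w.astype(np.uint8),cv2.RETR_CCOMP,cv2.CHAIN_APPROX_NONE)
        cs=sorted(cs,key=cv2.contourArea)[::-1]
        print(" meter",np.round(r["pixel"]),"z",zz,"outer",*rect(raypt(n,cs[0].reshape(-1,2),zz)[:,:2]))
        if len(cs)>1: print("   hole",cv2.contourArea(cs[1]),*rect(raypt(n,cs[1].reshape(-1,2),zz)[:,:2]))
    wood=eyes.trace(n,"stand")[0]["pixels"]; k=cv2.dilate(wood.astype(np.uint8),np.ones((5,5)))>0
    w=k&(abs(X[...,2]-.04)<.006)
    print(" stand top",rect(X[w][:,:2]),np.median(X[w][:,2]))
    t=eyes.trace(n,"standard_center")[0]["pixels"]; k=cv2.dilate(t.astype(np.uint8),np.ones((9,9)))>0
    for lo,hi in ((.05,.078),(.082,.112),(.112,.125)):
        q=X[k&(X[...,2]>lo)&(X[...,2]<hi)]; 
        if len(q)>3: print("  std",lo,len(q),np.round(q.mean(0)*1000,1),*rect(q[:,:2]))
    print("  zmax",np.percentile(X[k][:,2],[95,99,100]))
E
python3 m.py
```

```text
side table z 0.00011553528651421751 0.001929239411969643
 meter [223. 262.] z 0.06301943559149274 outer [592.5 -43.1] [162.8  92.6] 17.92
   hole 103.0 [552.7 -65.3] [33.8 32.7] 2.71
 meter [258. 342.] z 0.046254573559217596 outer [363.9  -9.4] [49.5 46.5] 13.6
   hole 66.5 [364.  -9.] [24.8 21.7] 13.6
 stand top (array([534.1, 212. ]), array([82.6, 82.8]), 83.34) 0.04035466623794627
  std 0.05 133 [531.7 220.3  64.3] [530.5 220. ] [32.8 16. ] 27.9
  std 0.082 105 [532.2 219.6  97.2] [530.4 218.1] [24.3 12.3] 40.36
  std 0.112 97 [533.2 214.4 116.7] [533.4 213.2] [24.4 15.9] 80.32
  zmax [0.11720996 0.119101   0.76004503]
top table z -0.0010302116903129401 0.0030648897807780563
 meter [257. 323.] z 0.034099379681212495 outer [ 427.5 -164.9] [ 68.2 103.2] 78.6
   hole 58.0 [ 402.7 -159.7] [21.5 24. ] 89.54
 meter [191. 284.] z 0.05726912542092443 outer [594.7 -63.1] [150.8  93.7] 3.78
   hole 115.0 [554.6 -64.6] [33.  27.1] 0.44
 meter [266. 264.] z 0.03279185783372349 outer [396.   -5.4] [112.6  68. ] 12.72
   hole 59.0 [365.9 -10.6] [24.4 22. ] 14.45
 stand top (array([534.6, 210.7]), array([81.6, 80.7]), 83.27) 0.03871018025093756
  std 0.05 44 [529.2 206.7  68.5] [534.6 210.7] [21.1 25.7] 80.09
  std 0.082 28 [530.9 206.4  98.2] [530.1 208.5] [12.  23.7] 29.37
  std 0.112 46 [534.5 211.1 116. ] [534.4 211.3] [22.3 13.3] 88.86
  zmax [0.11658248 0.23097906 1.34517273]
```

```bash
cat > m2.py <<'E'
from h import *
for n in ("side","top"):
    f=np.load(f"pics/{n}0.npz"); p,d=f["p"],f["d"]; X=cloud(n,d); v=p.max(-1).astype(int)
    box=(X[...,0]>.49)&(X[...,0]<.62)&(X[...,1]>-.13)&(X[...,1]<.0)&(d>0)
    w=box&(X[...,2]>.056)&(X[...,2]<.075)&(v>150)
    w=cv2.morphologyEx(w.astype(np.uint8),cv2.MORPH_OPEN,np.ones((3,3)))
    nn,l,st,c=cv2.connectedComponentsWithStats(w); w=(l==1+np.argmax(st[1:,4]))
    cs,_=cv2.findContours(w.astype(np.uint8),cv2.RETR_CCOMP,cv2.CHAIN_APPROX_NONE); cs=sorted(cs,key=cv2.contourArea)[::-1]
    print(n,"top z",np.median(X[w][:,2]),"outer@65",*rect(raypt(n,cs[0].reshape(-1,2),.065)[:,:2]))
    if len(cs)>1:
        hp=raypt(n,cs[1].reshape(-1,2),.065)[:,:2]; print("  hole",*rect(hp),(hp.min(0)+hp.max(0))/2)
    k=box&(X[...,2]>.03)&(X[...,2]<.075)
    cb=(X[...,0]>.57)&(X[...,0]<.71)&(X[...,1]>-.16)&(X[...,1]<.05)&(X[...,2]>.034)&(X[...,2]<.05)
    print("  console",*rect(X[cb][:,:2]))
    j=(X[...,0]>.58)&(X[...,0]<.75)&(X[...,1]>.1)&(X[...,1]<.27)&(X[...,2]>.06)&(X[...,2]<.08)
    print("  jar",*rect(X[j][:,:2]))
    cv2.imwrite(f"pics/{n}_m.png",w.astype(np.uint8)*255)
from scipy.spatial.transform import Rotation as R
for yaw in (np.deg2rad(-6.7),np.deg2rad(-6.7)+np.pi):
    y=np.array([np.cos(yaw),np.sin(yaw),0]); z=np.array([0,0,-1.]); rv=R.from_matrix(np.c_[np.cross(y,z),y,z]).as_rotvec()
    for P in ((.534,.211,.30),(.534,.211,.156),(.554,-.065,.26),(.554,-.065,.16)): 
        q=planner.ik(P,rv); print(None if q is None else np.round(q,2))
a=[cv2.imread(f"pics/{n}0.png")[r0:r0+60,c0:c0+60] for n,r0,c0 in (("side",190,240),("top",165,255),("top",195,155))]
cv2.imwrite("pics/crop1.png",np.hstack([cv2.resize(i,(260,260),interpolation=cv2.INTER_CUBIC) for i in a]))
E
python3 m2.py
```

```text
side top z 0.0650895490389195 outer@65 [551.2 -64. ] [69.  69.7] 3.0
  hole [552.9 -62.9] [34.7 36.1] 31.34 [ 0.55401827 -0.05945967]
  console [626.4 -59.4] [108.6 107.6] 2.52
  jar [681.2 162.9] [48.7 49.9] 11.87
top top z 0.06417949783216777 outer@65 [552.7 -64.9] [70.7 69.8] 3.69
  hole [553.1 -64.7] [32.8 26.9] 0.62 [ 0.55307703 -0.06465645]
  console [636.2 -60.3] [ 91.6 103.8] 3.11
  jar [681.5 159.7] [47.4 49.4] 89.31
[-0.36  0.34 -0.08  1.76  0.03  1.04 -0.57]
[-0.39  0.52 -0.04  1.87  0.03  0.76 -0.57]
[-0.07  0.35  0.17  1.85 -0.07  0.95  0.02]
[-0.05  0.49  0.15  1.91 -0.11  0.74  0.04]
[ 0.06  0.4  -0.61  1.75  0.26  1.08  2.39]
[ 0.05  0.6  -0.61  1.85  0.46  0.83  2.23]
[-0.84  0.79  1.36  1.87 -0.83  1.21 -2.46]
[-0.81  1.03  1.35  1.93 -1.12  1.21 -2.28]
```

View pics/crop1.png

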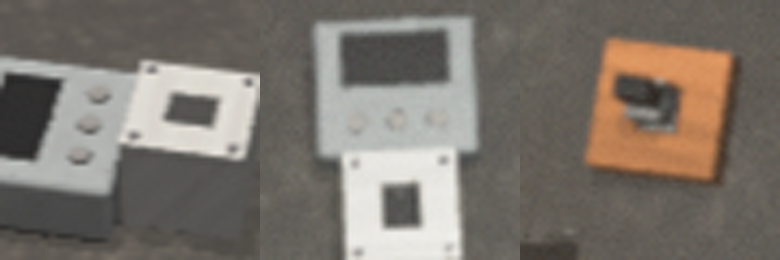

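The crop shows the largest meter: its block measures 70 x 70 mm, its console 92 x 104 mm, and its top is at z = 65 mm. The hole is at the block's centre, (0.5525, -0.0645), yaw about 3.1°. The standard is upright in the stand at (0.534, 0.2115), yaw about -6.7°. Next I grasp it.

```bash
cat >> h.py <<'E'
from scipy.spatial.transform import Rotation as R
def rv(deg):
    a=np.deg2rad(deg); y=np.array([np.cos(a),np.sin(a),0]); z=np.array([0,0,-1.])
    return R.from_matrix(np.c_[np.cross(y,z),y,z]).as_rotvec()
def st(msg=""):
    s=arm.state(); print(msg,"t%.2f"%s["clock"],"pos",np.round(s["eef_pos"]*1000,1),"F",np.round(s["force"],2),"T",np.round(s["torque"],2),"w%.1f"%(s["grip_width"]*1000)); return s
E
python3 - <<'E'
from h import *
o=rv(-6.7)
arm.goto([.534,.2115,.25],o); arm.set_gripper(.06); st("above")
print(arm.line_to([.534,.2115,.157],vel=.1,guard=6)); st("down")
arm.set_gripper(0.0,40); st("gripped")
print(arm.line_to([.534,.2115,.23],vel=.08)); st("lifted")
p,d=eyes.camera("side"); cv2.imwrite("pics/lift.png",cv2.resize(p[140:380,180:460,::-1],(700,600)))
E
```

```text
above t3.25 pos [533.9 211.8 250. ] F [ 0.35 -0.01  0.36] T [-0.01  0.    0.  ] w60.4
False
down t4.33 pos [534.5 211.7 157.6] F [0.01 0.47 0.31] T [ 0.   -0.03  0.02] w59.7
gripped t4.81 pos [534.3 211.6 157.5] F [ 0.04 -0.48  4.58] T [0.   0.1  0.02] w13.0
False
lifted t5.88 pos [533.6 211.3 229.4] F [-0.79 -0.12 -0.03] T [-0.02 -0.02 -0.06] w13.6
```

View pics/lift.png

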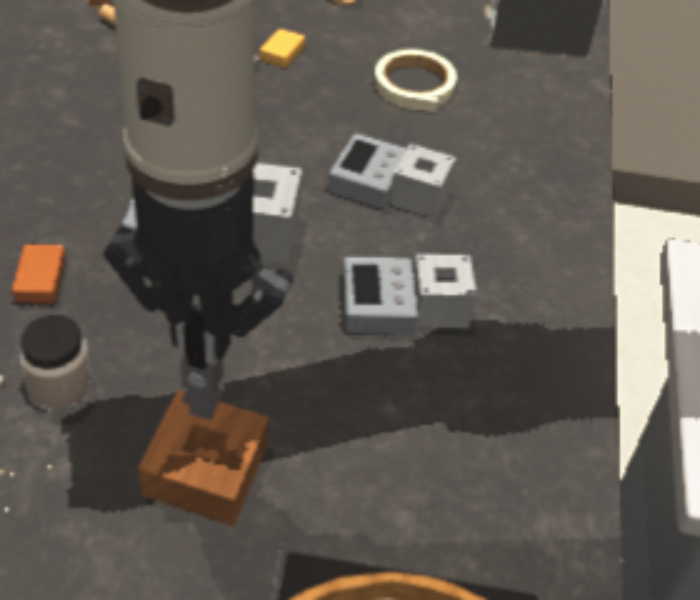

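The lift is good: grip width is 13.6 mm, the standard hangs upright under the fingers at about (395,200), and the hole in the stand is empty. Now I go to the well, lower the foot 7 mm in with a guard, and feel for the walls.

```bash
python3 - <<'E'
from h import *
o=rv(3.1); a=np.deg2rad(3.1); ex=np.array([np.cos(a),np.sin(a),0]); ey=np.array([-np.sin(a),np.cos(a),0])
arm.set_gripper(0.0,80); st("80N")
c=np.array([.5525,-.0645,.240])
arm.line_to([.534,.2115,.24],vel=.1)
arm.goto(c,o); arm.hold(.3); st("above well")
c[2]=.2155; arm.line_to(c,vel=.08); st("at mouth")
c[2]=.2005; hit=arm.line_to(c,vel=.02,guard=3); s=st(f"in well hit={hit}")
if not hit:
    mid=c.copy()
    for e,r in ((ey,.007),(ex,.009)):
        ts=[]
        for sg in (1,-1):
            arm.hold(.15); F0=arm.state()["force"]
            h=arm.line_to(mid+sg*r*e,vel=.012,guard=2.5); s=st(f"probe {sg} {h}")
            ts.append((s["eef_pos"]-mid)@e); arm.line_to(mid,vel=.03)
        print("limits mm",np.round(np.array(ts)*1e3,2)); mid=mid+e*(ts[0]+ts[1])/2
        arm.line_to(mid,vel=.02)
    print("mid",mid); np.save("mid.npy",mid)
arm.hold(.2); st("end")
for n,b in (("side",(150,290,190,340)),("top",(150,255,215,355))):
    p,d=eyes.camera(n); cv2.imwrite(f"pics/w_{n}.png",cv2.resize(p[b[0]:b[1],b[2]:b[3],::-1],(640,597)))
E
```

```text
80N t6.14 pos [533.8 211.4 229.5] F [ 0.12 -0.58 -0.6 ] T [-0.07 -0.03 -0.03] w13.0
above well t7.77 pos [552.7 -63.2 240. ] F [ 0.17 -0.47  0.33] T [-0.02 -0.03 -0.01] w13.1
at mouth t8.22 pos [552.  -64.5 214.7] F [-0.64  0.06 -0.52] T [-0.04  0.01  0.02] w12.5
in well hit=False t9.12 pos [552.6 -64.5 200.6] F [ 0.16 -1.07 -0.61] T [ 0.02 -0.    0.01] w12.5
probe 1 True t9.68 pos [552.  -61.5 200.1] F [ 0.5  -0.55 -1.  ] T [-0.3  -0.09 -0.02] w12.8
probe -1 True t10.53 pos [552.3 -67.9 200. ] F [-0.17  1.09 -0.47] T [ 0.12 -0.01 -0.01] w12.7
limits mm [ 3.02 -3.42]
probe 1 True t11.77 pos [558.1 -64.3 199.7] F [-0.22 -0.72 -1.31] T [ 0.01 -0.01  0.01] w12.8
probe -1 True t12.72 pos [548.3 -64.9 200.4] F [ 1.46  0.37 -0.  ] T [ 0.01 -0.54 -0.  ] w13.0
limits mm [ 5.62 -4.17]
mid [ 0.55323599 -0.06465717  0.2005    ]
end t13.49 pos [553.2 -64.6 200.5] F [-0.21 -0.22 -0.54] T [ 0.03 -0.02 -0.02] w13.1
```

View pics/w_side.png

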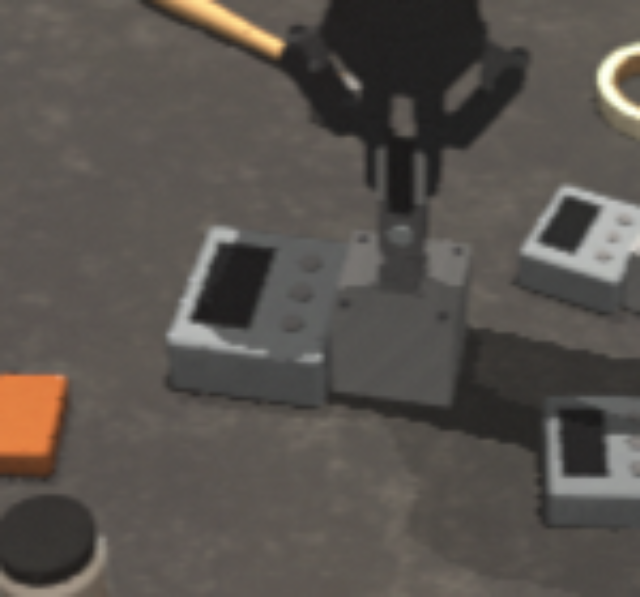

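The foot is in the well. The wall spans are 6.4 mm and 9.8 mm (expected 6 and 10), so the well centre is (0.5532, -0.0647). Now I descend in small steps, logging the push.

```bash
cat > push.py <<'E'
from h import *
def rd(k=5):
    F=[]
    for _ in range(k): arm.hold(.02); F.append(arm.state()["force"])
    return np.mean(F,0)
def push(c,F0,zmin,fmax=13.,peaked=0.):
    z=c[2]; peak=peaked
    while z>zmin:
        z-=.0005 if peak>4.8 else .001
        h=arm.line_to([c[0],c[1],z],vel=.015,guard=6)
        F=rd()-F0; s=arm.state(); f=F[2]; peak=max(peak,f)
        print("t%.1f z%.1f act%.1f depth%.1f F"%(s["clock"],z*1e3,s["eef_pos"][2]*1e3,207.5-s["eef_pos"][2]*1e3),np.round(F,1),"HIT" if h else "")
        if f>fmax or np.hypot(F[0],F[1])>8 or h: return "stop",z,peak
        if peak>5 and f<1.0: return "click",z,peak
    return "zmin",z,peak
E
python3 - <<'E'
from push import *
c=np.load("mid.npy"); F0=rd(10); np.save("F0.npy",F0); print("F0",F0)
print(push(c,F0,.1765)); st("end")
E
```

```text
F0 [ 0.32549257  0.01097723 -0.47085563]
t14.1 z199.5 act199.4 depth8.1 F [ 0.  -0.4 -0.7] 
t14.4 z198.5 act198.5 depth9.0 F [ 0.  -0.2 -0.1] 
t14.8 z197.5 act197.5 depth10.0 F [-0.4 -0.2  0. ] 
t15.1 z196.5 act196.5 depth11.0 F [-0.4 -0.3  0.2] 
t15.4 z195.5 act195.5 depth12.0 F [-0.7  0.  -0.1] 
t15.8 z194.5 act194.5 depth13.0 F [-0.1  0.1 -0.5] 
t16.1 z193.5 act193.5 depth14.0 F [-0.  -0.  -0.3] 
t16.4 z192.5 act192.5 depth15.0 F [-0.2  0.   0.1] 
t16.8 z191.5 act191.5 depth16.0 F [-0.4 -0.1 -0.2] 
t17.1 z190.5 act190.5 depth17.0 F [ 0.1  0.1 -0.1] 
t17.4 z189.5 act189.5 depth18.0 F [-0.6  0.2 -0.3] 
t17.8 z188.5 act188.5 depth19.0 F [-0.3  0.2 -0. ] 
t18.1 z187.5 act187.5 depth20.0 F [-0.2  0.3 -0.2] 
t18.4 z186.5 act186.5 depth21.0 F [-0.4 -0.3 -0.2] 
t18.8 z185.5 act185.8 depth21.7 F [-1.  -0.1  2.2] 
t19.1 z184.5 act184.6 depth22.9 F [-0.5  0.2  2.4] 
t19.4 z183.5 act183.6 depth23.9 F [ 0.3 -0.3  2.4] 
t19.8 z182.5 act182.5 depth25.0 F [-0.1 -0.4  3.2] 
t20.1 z181.5 act181.5 depth26.0 F [-0.   0.2  3. ] 
t20.4 z180.5 act180.5 depth27.0 F [-0.1 -0.3  2.5] 
t20.8 z179.5 act179.5 depth28.0 F [0.1 0.2 3. ] 
t21.1 z178.5 act178.5 depth29.0 F [-0.2 -0.   3. ] 
t21.4 z177.5 act177.5 depth30.0 F [-0.1  0.   3.1] 
t21.8 z176.5 act176.5 depth31.0 F [-0.2 -0.1  3.4] 
('zmin', np.float64(0.1765), np.float64(3.3815197522906626))
end t21.76 pos [553.2 -64.7 176.5] F [0.51 1.18 2.82] T [-0.01  0.06 -0.  ] w12.6
```

The floor was met about 21.5 mm down, so I expect the click at 47 to 48 mm (z about 160) and the hard stop near z 158.

```bash
python3 - <<'E'
from push import *
c=np.load("mid.npy"); F0=np.load("F0.npy"); c[2]=.1765
print(push(c,F0,.159)); st("end")
E
```

```text
t22.1 z175.5 act175.5 depth32.0 F [-0.5 -0.1  3. ] 
t22.4 z174.5 act174.5 depth33.0 F [-0.4  0.2  3.5] 
t22.8 z173.5 act173.5 depth34.0 F [-0.4 -0.5  3.5] 
t23.1 z172.5 act172.5 depth35.0 F [-0.4 -0.   3.1] 
t23.4 z171.5 act171.5 depth36.0 F [-0.2 -0.2  3.7] 
t23.8 z170.5 act170.5 depth37.0 F [-0.4 -0.4  3.7] 
t24.1 z169.5 act169.5 depth38.0 F [-2.  -0.   5.8] 
t24.4 z169.0 act169.1 depth38.4 F [-2.7 -0.4  6.8] 
t24.8 z168.5 act168.8 depth38.7 F [-2.9  0.1  7.9] 
t25.1 z168.0 act168.1 depth39.4 F [-3.   0.2  6.2] 
t25.4 z167.5 act167.6 depth39.9 F [-2.4 -0.   6.4] 
t25.8 z167.0 act167.0 depth40.5 F [-1.8 -0.2  5.7] 
t26.1 z166.5 act166.5 depth41.0 F [-2.6 -0.   6. ] 
t26.4 z166.0 act165.9 depth41.6 F [-2.   0.1  5.1] 
t26.8 z165.5 act165.4 depth42.1 F [-2.1 -0.2  5.7] 
t27.1 z165.0 act164.8 depth42.7 F [-2.5  0.1  5.4] 
t27.4 z164.5 act164.3 depth43.2 F [-3.1 -0.4  4.9] 
t27.8 z164.0 act163.8 depth43.7 F [-3.  -0.4  4.1] 
t28.1 z163.5 act163.3 depth44.2 F [-3.7 -0.9  4.2] 
t28.4 z163.0 act162.8 depth44.7 F [-4.2 -0.3  3.2] 
t28.8 z162.5 act162.4 depth45.1 F [-4.5 -0.7  3.4] 
t29.1 z162.0 act161.8 depth45.7 F [-5.1 -1.   3.3] 
t29.4 z161.5 act161.3 depth46.2 F [-4.9 -0.5  1.7] 
t29.8 z161.0 act160.8 depth46.7 F [-5.5 -0.7  1.7] 
t30.1 z160.5 act160.4 depth47.1 F [-5.4 -0.9  1.3] 
t30.4 z160.0 act159.8 depth47.7 F [-5.1 -0.3  0.2] 
('click', np.float64(0.15999999999999998), np.float64(7.882302649000127))
end t30.43 pos [553.  -64.7 159.8] F [-4.66  0.2  -0.05] T [-0.25  1.37  0.04] w12.9
```

```bash
python3 - <<'E'
from push import *
c=np.load("mid.npy"); F0=np.load("F0.npy")
h=arm.line_to([c[0],c[1],.1595],vel=.015,guard=4); print(h,np.round(rd()-F0,1)); 
arm.set_gripper(.045); arm.hold(.3); st("open")
arm.line_to([c[0],c[1],.245],vel=.1); arm.goto([.45,.12,.32],rv(3.1)); arm.hold(.2); st("away")
for n,b in (("side",(150,290,190,340)),("top",(150,255,215,355))):
    p,d=eyes.camera(n); X=cloud(n,d)
    k=(np.hypot(X[...,0]-.5532,X[...,1]+.0647)<.02)&(X[...,2]>.07)&(X[...,2]<.2)&(d>0); q=X[k]
    zt=np.percentile(q[:,2],90); t=q[abs(q[:,2]-zt)<.004]
    print(n,"top z",np.round(zt*1e3,1),"n",len(t),"top patch",np.round(t.mean(0)*1e3,1),*rect(t[:,:2]))
    cv2.imwrite(f"pics/end_{n}.png",cv2.resize(p[b[0]:b[1],b[2]:b[3],::-1],(400,373)))
cv2.imwrite("pics/end.png",np.hstack([cv2.imread(f"pics/end_{n}.png") for n in ("side","top")]))
E
```

```text
False [-5.2 -0.8 -0.1]
open t31.47 pos [553.3 -64.6 159.5] F [ 0.   -0.84 -0.58] T [-0.01 -0.02  0.05] w44.9
away t33.58 pos [450.6 118.5 319.3] F [-0.1  -0.08  0.22] T [ 0.01 -0.04 -0.03] w44.9
side top z 119.3 n 40 top patch [549.4 -61.1 118.8] [549.3 -62.1] [13.1 24.2] 0.14
top top z 120.0 n 43 top patch [552.  -64.4 118.8] [551.8 -65. ] [13.4 20.7] 0.65
```

View pics/end.png

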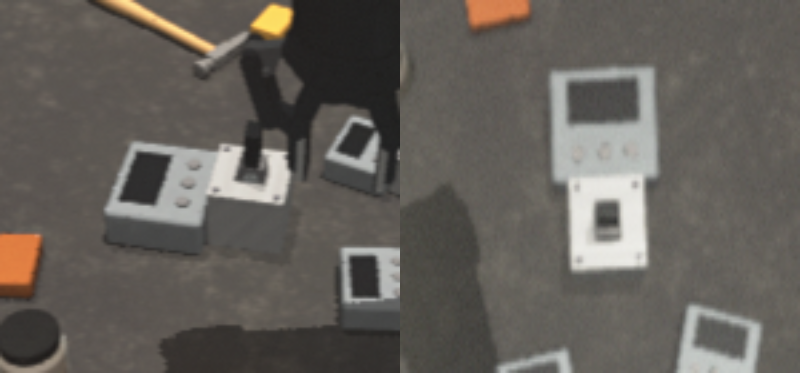

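The standard stays down after release: its top is at z 119 mm, so the centre is near 68 mm (limit 83.5 mm). If it were uncaught, the floor would have lifted its top to about 145 mm. The picture shows it upright in the middle of the well (side about (165,252), top about (220,607)) with the gripper clear.

```bash
python3 -c "
from h import *
arm.sign_off(); print('done')"
```

```text
the job is handed in; nothing more can be done
done
```

The standard is caught in the well of the largest meter and stayed down when I let go, and I handed the job in at about 34 s; no verdict is reported.

- **What I did:** I took the standard by its grip and lifted it out of the stand. With the foot 7 mm into the well, I found the centre by touching the walls. I then pushed in steps of 1 mm, and 0.5 mm past the ball.
- **The push:** The floor met the foot at about 21.5 mm. The push peaked at 7.9 N on the ball and fell to about 0 N at 47.7 mm. I went another 0.5 mm, still about 0 N and no hard stop, then let go.
- **Last checks:**
  - **Height:** Both cameras put the standard's top at about 119 mm, so its centre is near 68 mm (limit 83.5 mm).
  - **Position:** The top camera puts it within about 1.5 mm of the well's centre. The side camera reads about 5 mm off, but it sees only part of the grip's top from an angle, so I trusted the top view.
  - **Upright and clear:** It looks upright in both pictures, though I did not measure its tilt. The gripper was well clear.
- **Not measured:** I did not re-measure the jar, leather block and wax block at the end, but the arm felt no unexpected contact.

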